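Weight four freshly glued saxophone pads

ROBOT

A 7-joint arm with a two-finger parallel gripper is mounted at the origin on a cart in front of the work surface, level with it; the furniture and walls round the work are solid. World frame = base frame: x ahead of the robot, y to its left, z up, the work surface at z = 0. Lengths are in m, angles in rad, forces in N, time in s.
With the tool pointing down it reaches from about 0.4 to 0.875 m from the base axis. Payload 19.3 kg.
Tool frame: the origin (TCP) lies on the centre line of the jaws, within the pads' length; the fingertips stand 8 mm ahead of it and the grasp point (between the pads) lies 11 mm behind it; z points along the fingers, y is the line along which they close (so a half turn about z gives the same grasp; the last joint's range is limited). The gripper opens to 85 mm and grips with 20 to 120 N. Pads are 22 mm wide; open, the fingers measure 114 mm over their backs; the gripper's body (76 mm by 85 mm) begins 54 mm behind the grasp point. The pads swing forward as they close: fully open they stand 13 mm farther back than shut.
Start: joints at [-1.372, 0.521, -0.036, 1.599, 0.021, 1.021, -0.113], TCP at [0.166, 0.603, 0.239] pointing down, gripper open.
Joint ranges: [-2.91, 2.91], [-0.3, 2.13], [-1.5, 1.42], [0.17, 2.43], [-1.26, 4.41], [0.16, 1.93], [-2.52, 2.52]. Speed limits (rad/s): [1.89, 1.89, 2.39, 2.39, 3.01, 3.01, 3.01].

INTERFACE

Orientations are given as [roll, pitch, yaw] about the fixed x, y, z axes, in that order (R = Rz(yaw) Ry(pitch) Rx(roll)).
In Python, from workcell import status, grab_frame, camera_params, bot, search_frame, silhouettes gives the robot as it stands.
- The arm moves only by the shell command python3 -m creep 'ROWS' [FORCE]. ROWS is JSON, a list of rows, each a list of 5 numbers: the shift along the tool's x, y, z in units of 60 mm (1.0 is 60 mm), then the turn about the tool's z in units of 8 degrees (1.0 is 8 degrees), then the opening, from 0 (shut) to 1 (fully open). In form: [[x, y, z, twist, hand], ...]. A call has 1 to 5 rows; each row is the pose to reach, as a shift and turn from the pose commanded when the call began, along the tool's axes at that moment; what a row does not reach only later rows make up. A row lasts 1/8 s, in which the tool goes at most 62.5 mm and 10.7 degrees, less where a joint would pass 70% of its speed; a pose out of reach is approached as far as the arm can. A call with a gripper value outside its range is refused whole. The fingers move at their own pace and stop on an object; FORCE is the grip in N (left out, the last holds). Time passes only in rows, so rows that repeat a pose let the fingers close. It gives the time, the measured TCP pose, the force, the opening and the grip force at its end, in the units of the state.
- status.observe(): the state, without advancing time (a new reading comes with each control period).
- grab_frame(name): name is "scene" or "top" or "wrist"; returns the picture (420x560x3 uint8, blue, green, red); there is no depth.
- camera_params(name): a dict with "K" (3x3 intrinsics, pixels), "rvec" (rotation vector, rad) and "tvec" (3), from world to camera coordinates, as OpenCV has them; the wrist camera has in their place "tool_from_camera" (4x4, takes a point from camera to tool coordinates, whose origin is the TCP and whose axes are the flange's). Camera axes: x right, y down, z forward; pixel columns grow to the right and rows downward; lengths in m; the calibration is good to about 2 mm. A picture is of the moment at which its call begins: read the wrist's pose just before it. camera_params takes no time and is no camera call.
- bot.job_done(): hands the job in; it is judged then, once.
Trained networks look in the newest picture that a camera, given by its name, has taken for a name from the list of things; names that differ only in an ending like _2 or _b are one class to them, and where a whole thing is asked for, a point or a joint stands for the part that bears it (a point fixed in the world has none). Each returns a list of dicts, best first, with "p" (0 to 1); they miss things now and then, are a little off and sometimes report something else, mostly with a low value. They report only what shows in the picture. A call takes as long as a camera call. They do not tell look-alikes from the thing itself.
- search_frame(camera, name): "extent" ([left, top, right, bottom] as shares, 0 to 1, of the picture: columns of its width, rows of its height, round what is visible of it).
- silhouettes(camera, name): "mask" (420x560 bool, what is visible of it) and "extent" ([left, top, right, bottom] as shares, 0 to 1, of the picture: columns of its width, rows of its height, round what is visible of it).
The state is a dict: "clock": time; "qpos": joint angles; "qd": joint speeds; "joint_efforts": joint torques, N m; "position": TCP position; "tool_rot": TCP orientation; "force": force on the tool from outside, world axes, zero at the start; "moment": the same for the moment, N m; "grip_width": finger opening in m; "finger_force": force on a finger pad.
Only numpy, scipy, OpenCV 4.12 (cv2) and the standard library are available. Lean on these libraries where they do the work, as an engineer would, in place of code of your own. Each camera call takes 0.05 s, during which the arm holds its last target. There are 200 camera calls.

TASK

The pads in the four saxophone keys have just been glued and must set flat under load. Take the pile of steel press weights apart and lower each weight, without dropping it, into the black pressing nest of its own size and ring colour so that it stands flat on the pad, and let go. Leave the shellac bowl and the spirit burner where they are.

Things in the scene. Friction and masses are not known exactly. Their poses are not given: they have to be found in the camera images.
- weight_red: loose solid steel press weight with a red ring painted round its side near the top and on the edge of its top face: a plain upright cylinder 52 mm in diameter and 32 mm tall, about 0.53 kg; at the start it is the lowest of the pile and stands on a low dark steel foot. Origin: centre of its flat underside, z up. All four weights start piled on one another, largest at the bottom.
- weight_blue: loose solid steel press weight with a blue ring painted round its side near the top and on the edge of its top face: a plain upright cylinder 42 mm in diameter and 32 mm tall, about 0.35 kg; at the start it stands on the red one. Origin: centre of its flat underside, z up. All four weights start piled on one another, largest at the bottom.
- weight_green: loose solid steel press weight with a green ring painted round its side near the top and on the edge of its top face: a plain upright cylinder 32 mm in diameter and 32 mm tall, about 0.2 kg; at the start it stands on the blue one. Origin: centre of its flat underside, z up. All four weights start piled on one another, largest at the bottom.
- weight_white: loose solid steel press weight with a white ring painted round its side near the top and on the edge of its top face: a plain upright cylinder 22 mm in diameter and 32 mm tall, about 0.1 kg; at the start it is the topmost of the pile. Origin: centre of its flat underside, z up. All four weights start piled on one another, largest at the bottom.
- nest_red: fixed black round nest, red ring on rim and side, 82 mm across, 27 mm tall, on the plywood board (top at z = 0.022). In it lies a brass key; its brown pad is the floor of the well, 15 mm above the nest's underside, 12 mm below its rim. Well 60 mm across (weight + 4 mm all round), flared to 70 mm over its top 7 mm. Key arm sticks out low on its -x side. Origin: centre of underside, z up.
- nest_blue: fixed black round nest, blue ring on rim and side, 72 mm across, 27 mm tall, on the plywood board (top at z = 0.022). In it lies a brass key; its brown pad is the floor of the well, 15 mm above the nest's underside, 12 mm below its rim. Well 50 mm across (weight + 4 mm all round), flared to 60 mm over its top 7 mm. Key arm sticks out low on its -x side. Origin: centre of underside, z up.
- nest_green: fixed black round nest, green ring on rim and side, 62 mm across, 27 mm tall, on the plywood board (top at z = 0.022). In it lies a brass key; its brown pad is the floor of the well, 15 mm above the nest's underside, 12 mm below its rim. Well 40 mm across (weight + 4 mm all round), flared to 50 mm over its top 7 mm. Key arm sticks out low on its -x side. Origin: centre of underside, z up.
- nest_white: fixed black round nest, white ring on rim and side, 52 mm across, 27 mm tall, on the plywood board (top at z = 0.022). In it lies a brass key; its brown pad is the floor of the well, 15 mm above the nest's underside, 12 mm below its rim. Well 30 mm across (weight + 4 mm all round), flared to 40 mm over its top 7 mm. Key arm sticks out low on its -x side. Origin: centre of underside, z up.
- shellac_bowl: bystander: loose low green glass bowl with a cork in it, 77 mm in diameter, 60 mm tall, on the bench to the left of the board. Origin: centre of its underside. Overhead, behind the left part of the board, hangs a fixed black lamp shade (x 0.56 to 0.79, y 0.05 to 0.28, z 0.45 to 0.68): keep the arm clear of it.
- burner: bystander: loose small spirit burner, brass stem on a round steel foot, 43 mm in diameter, 74 mm tall, on the bench behind the right part of the board. Origin: centre of its underside.
Not all that is in view belongs to the job. What is shaped like the weight_blue but pink is not meant.

How it is judged:
By the outcome, as a careful person would: the job done as asked, in the order asked, and still so for the second after the job is handed in, with the robot touching nothing.
It also fails if it takes over 102 s, if anything falls off the work surface, if the arm or the gripper's body presses on something with over 40 N, if the wrist force passes 120 N, or if a joint passes its speed limit or range.

## Working session

There is one attempt and no reset: what is moved stays moved. The work goes in short steps, Python scripts to look and compute and a shell command to move; the robot and the scene stay as the last step left them, time stands still between calls to the robot, and variables do not carry over. Pictures are saved under pics/ and viewed, at most 14 in all, crops included, and the job is handed in when it is done.

```bash
mkdir -p pics; ls
python3 - <<'E'
from workcell import status, grab_frame, camera_params
import cv2
s=status.observe();print(s)
for n in("scene","top"):
    cv2.imwrite(f"pics/{n}0.png",grab_frame(n));print(n,camera_params(n))
print(camera_params("wrist"))
E
```

```text
pics
{'clock': 0.0, 'qpos': array([-1.37221605,  0.52202647, -0.03631637,  1.59997331,  0.02119381,
        1.02109821, -0.11283002]), 'qd': array([-0.00021542,  0.00053112, -0.00307693,  0.00074715,  0.00114819,
        0.00064415,  0.00018181]), 'joint_efforts': array([-3.22353044e-03, -9.27132368e+01,  1.97840877e+00, -3.69943464e+01,
        1.77058449e-02,  8.06718715e-03, -1.64806596e-05]), 'position': array([0.16592743, 0.602247  , 0.23873051]), 'tool_rot': array([-3.14047489e+00,  7.94348816e-05,  2.87275899e+00]), 'force': array([-0.0027859 , -0.50471734, -1.27503507]), 'moment': array([ 0.01031487,  0.03065305, -0.01056464]), 'finger_force': 0.0, 'grip_width': 0.08548398958495163}
scene {'K': array([[392.05872433,   0.        , 277.13297379],
       [  0.        , 392.05872433, 202.80866892],
       [  0.        ,   0.        ,   1.        ]]), 'rvec': array([ 1.80260383, -0.97965107,  0.64679129]), 'tvec': array([-0.22691556,  0.25138412,  0.60556204])}
top {'K': array([[397.93615916,   0.        , 286.20314798],
       [  0.        , 397.93615916, 210.54668237],
       [  0.        ,   0.        ,   1.        ]]), 'rvec': array([ 2.13372369, -2.19023311,  0.06501518]), 'tvec': array([0.0561339 , 0.49331881, 1.10396166])}
{'K': array([[349.53874105,   0.        , 288.01084447],
       [  0.        , 349.53874105, 208.28272034],
       [  0.        ,   0.        ,   1.        ]]), 'tool_from_camera': array([[-1.60764220e-04, -9.47395954e-01, -3.20063869e-01,
         8.16815659e-02],
       [ 9.99999887e-01, -2.95612807e-04,  3.72732405e-04,
        -4.21144625e-04],
       [-4.47740151e-04, -3.20063773e-01,  9.47395895e-01,
        -1.34131218e-01],
       [ 0.00000000e+00,  0.00000000e+00,  0.00000000e+00,
         1.00000000e+00]])}
```

View pics/scene0.png

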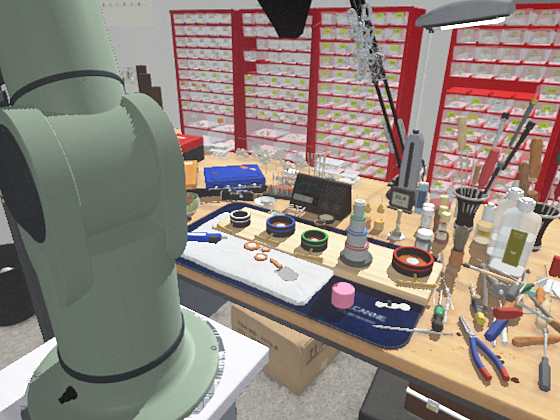

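View pics/top0.png

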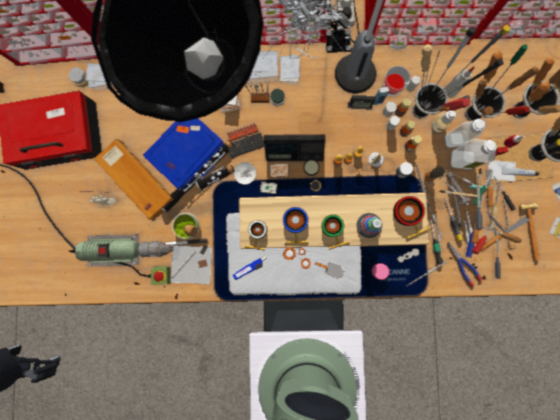

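The scene view shows the pile at about (357,230), with the red nest to its right (413,262). To its left are green (315,240), blue (280,224) and white (240,217); the pink decoy is at (343,295). In the top view, left to right, the nests are white (258,230), blue (295,219), green (333,225), the pile (370,225) and red (409,211).

```bash
cat > lib.py <<'E'
import numpy as np, cv2
from scipy.optimize import least_squares
from scipy.spatial.transform import Rotation as R
from workcell import status, grab_frame, camera_params, silhouettes
T=np.linspace(0,2*np.pi,72,endpoint=False)
def cam(name,s=None):
    p=camera_params(name)
    if name!="wrist":
        return p["K"],cv2.Rodrigues(p["rvec"])[0],p["tvec"]
    M=np.eye(4);M[:3,:3]=R.from_euler("xyz",s["tool_rot"]).as_matrix();M[:3,3]=s["position"]
    M=np.linalg.inv(M@p["tool_from_camera"]);return p["K"],M[:3,:3],M[:3,3]
def proj(c,P):
    q=np.asarray(P)@c[1].T+c[2];q=q@c[0].T;return q[:,:2]/q[:,2:]
def ring(x,y,z,r): return np.c_[x+r*np.cos(T),y+r*np.sin(T),0*T+z]
def hull(c,x,y,z0,z1,r):
    return cv2.convexHull(proj(c,np.r_[ring(x,y,z0,r),ring(x,y,z1,r)]).astype(np.float32))[:,0]
def cen(h):
    m=cv2.moments(h);return np.array([m["m10"],m["m01"]])/m["m00"]
def iou(m,h):
    b=np.zeros(m.shape,np.uint8);cv2.fillPoly(b,[np.round(h).astype(int)],1);b=b>0
    return (b&m).sum()/(b|m).sum()
def mcen(m):
    ys,xs=np.nonzero(m);return np.array([xs.mean(),ys.mean()])
def ray(c,uv,z):
    d=c[1].T@np.linalg.inv(c[0])@np.array([*uv,1]);o=-c[1].T@c[2];return o+d*(z-o[2])/d[2]
E
cat > m1.py <<'E'
from lib import *
W=dict(red=52,blue=42,green=32,white=22);N=dict(red=82,blue=72,green=62,white=52)
for n in("top","scene"):
    grab_frame(n);c=cam(n)
    for k,d in N.items():
        for o in silhouettes(n,"nest_"+k)[:2]:
            m=o["mask"];g=ray(c,mcen(m),.035)[:2]
            f=lambda q:cen(hull(c,*q,.022,.049,d/2e3))-mcen(m)
            q=least_squares(f,g).x
            print(n,"nest",k,round(o["p"],2),q.round(4),round(iou(m,hull(c,*q,.022,.049,d/2e3)),2))
    for k,d in W.items():
        for o in silhouettes(n,"weight_"+k)[:2]:
            m=o["mask"];print(n,"w",k,round(o["p"],2),mcen(m).round(1),(np.array(o["extent"])*[560,420,560,420]).round(1),m.sum())
    for k,r,h in(("shellac_bowl",.0385,.06),("burner",.0215,.074)):
        for o in silhouettes(n,k)[:1]: print(n,k,round(o["p"],2),ray(c,mcen(o["mask"]),h/2).round(3))
E
python3 m1.py
```

```text
top nest red 0.73 [ 0.4821 -0.2971] 0.89
top nest blue 0.8 [0.4612 0.0187] 0.75
top nest blue 0.6 [ 0.4396 -0.0864] 0.62
top nest green 0.69 [ 0.4454 -0.0849] 0.79
top nest white 0.6 [0.438  0.1243] 0.65
top w blue 0.45 [380.1 270.8] [373.1 264.  388.  279.8] 166
top w green 0.45 [370.3 223.9] [369.5 216.2 378.2 229. ] 59
top w white 0.45 [375.7 223.5] [370.5 218.9 379.1 226.9] 52
top shellac_bowl 0.67 [0.46  0.327 0.03 ]
top burner 0.48 [ 0.631 -0.213  0.037]
scene nest red 0.87 [ 0.4751 -0.2989] 0.73
scene nest blue 0.77 [0.4641 0.0199] 0.82
scene nest green 0.69 [ 0.4415 -0.0834] 0.74
scene nest white 0.72 [0.4348 0.1266] 0.66
scene w red 0.82 [356.6 252.2] [346.2 242.9 370.3 262.4] 331
scene w blue 0.75 [342.8 294.4] [331.8 277.8 354.6 308.6] 550
scene w blue 0.61 [356.8 237.7] [347.  227.1 369.6 246.3] 311
scene w green 0.57 [357.9 222.8] [349.7 214.6 367.7 230.9] 248
scene w white 0.75 [359.4 207. ] [355.4 202.9 365.8 216.8] 183
scene shellac_bowl 0.56 [0.461 0.309 0.03 ]
scene burner 0.59 [ 0.607 -0.225  0.037]
```

```bash
python3 -m creep '[[-0.9,-0.4,-0.5,0,1],[-1.5,-0.9,-1,-0.5,1],[-2.2,-1.5,-1,-1,1],[-2.8,-2.2,-1,-1.5,1],[-3.3,-3.1,-1,-1.9,1]]'
```

```text
clock: 1.82
position: [0.3084, 0.369, 0.2993]
tool_rot: [3.141, 0.0, 3.14]
force: [1.1, 0.6, 1.5]
grip_width: 0.0854
finger_force: 0.0
```

```bash
python3 -m creep '[[-0.6,-0.8,0,0,1],[-1.2,-1.6,0,0,1],[-1.6,-2.5,0,0,1],[-1.87,-3.5,0,0,1],[-1.87,-4.5,0,0,1]]'; python3 -m creep '[[0,-1,-0.5,0,1],[0,-2,-1,0,1],[0,-3,-1,0,1],[0,-3,-1,0,1],[0,-3,-1,0,1]]'
cat > m2.py <<'E'
import sys
from lib import *
W=dict(red=52,blue=42,green=32,white=22);N=dict(red=82,blue=72,green=62,white=52)
s=status.observe();print(s["position"].round(4),s["tool_rot"].round(3),s["qpos"].round(2))
im=grab_frame("wrist");cv2.imwrite(sys.argv[1],im);c=cam("wrist",s)
for k,d in N.items():
    for o in silhouettes("wrist","nest_"+k)[:2]:
        m=o["mask"];g=ray(c,mcen(m),.035)[:2]
        f=lambda q:cen(hull(c,*q,.022,.049,d/2e3))-mcen(m)
        q=least_squares(f,g).x
        print("nest",k,round(o["p"],2),q.round(4),round(iou(m,hull(c,*q,.022,.049,d/2e3)),2))
for k,d in W.items():
    for o in silhouettes("wrist","weight_"+k)[:2]:
        m=o["mask"];print("w",k,round(o["p"],2),mcen(m).round(1),(np.array(o["extent"])*[560,420,560,420]).round(1))
E
python3 m2.py pics/w1.png
```

```text
clock: 2.45
position: [0.4193, 0.0981, 0.2994]
tool_rot: [3.142, 0.001, 3.137]
force: [1.4, -0.1, 0.3]
grip_width: 0.0851
finger_force: 0.0
clock: 3.08
position: [0.418, -0.0796, 0.3593]
tool_rot: [3.141, -0.0, 3.137]
force: [-1.1, 0.4, -0.3]
grip_width: 0.0855
finger_force: 0.0
[ 0.418  -0.0796  0.3593] [ 3.141 -0.     3.137] [-0.28  0.06  0.35  1.93 -0.02  1.15  1.65]
nest red 0.79 [ 0.4768 -0.2962] 0.74
nest blue 0.69 [0.4599 0.0197] 0.71
nest green 0.69 [ 0.4478 -0.1871] 0.25
nest green 0.58 [ 0.4398 -0.0846] 0.63
nest white 0.8 [0.4351 0.1266] 0.57
w red 0.59 [201.3 294.2] [187.5 277.5 215.6 317.2]
w red 0.57 [215.5 171. ] [186.2 159.5 228.8 197.8]
w blue 0.93 [183.3  76.3] [164.2  57.9 205.   94. ]
w blue 0.8 [208.4 179.2] [183.3 169.5 221.  203.8]
w green 0.69 [129.4 199.3] [ 88.7 146.1 163.4 233.7]
w green 0.66 [202.8 188.8] [183.4 179.  213.7 210.7]
w white 0.75 [190.6 201.5] [177.3 185.1 203.1 213.9]
w white 0.73 [556.4 184.8] [554.1 170.2 559.5 198.1]
```

View pics/w1.png

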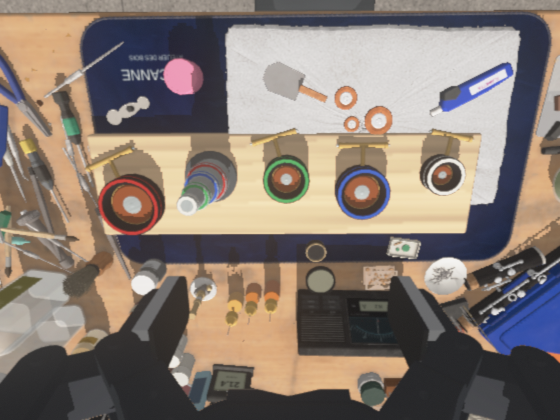

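The wrist view shows the nest rims at red (132,204), green (286,179), blue (362,191) and white (443,174). The white weight on top of the pile is at (188,205), and the pink decoy (183,76) stays clear of the work.

```bash
cat > m3.py <<'E'
import sys
from lib import *
from scipy.optimize import minimize
N=dict(red=82,blue=72,green=62,white=52)
s=status.observe();print(s["position"].round(4))
C={};I={}
for n in("wrist","scene","top"): I[n]=grab_frame(n);C[n]=cam(n,s)
def soft(c,m,q,z0,z1,r):
    S=4;x0,y0,x1,y1=[int(v) for v in(*(hull(c,*q,z0,z1,r).min(0)-15),*(hull(c,*q,z0,z1,r).max(0)+15))]
    b=np.zeros(((y1-y0)*S,(x1-x0)*S),np.uint8)
    cv2.fillPoly(b,[np.round(((hull(c,*q,z0,z1,r)-[x0,y0]+.5)*S-.5)*16).astype(np.int32)],1,shift=4)
    b=b.reshape(y1-y0,S,x1-x0,S).mean((1,3));B=np.zeros((900,1000));
    B[y0+200:y1+200,x0+200:x1+200]=b;B=B[200:620,200:760]
    return -np.minimum(B,m).sum()/np.maximum(B,m).sum()
vis=I["wrist"].copy()
for k,d in N.items():
    for n in C:
        c=C[n];o=[o for o in silhouettes(n,"nest_"+k)]
        best=None
        for a in o[:3]:
            m=a["mask"].astype(np.uint8);m=cv2.morphologyEx(m,cv2.MORPH_CLOSE,np.ones((25,25)))
            m=cv2.morphologyEx(m,cv2.MORPH_OPEN,np.ones((7,7)))
            if m.sum()<80: continue
            g=ray(c,mcen(m),.035)[:2]
            r=minimize(lambda q:soft(c,m,q,.022,.049,d/2e3),g,method="Nelder-Mead",options=dict(initial_simplex=[g,g+[.006,0],g+[0,.006]],xatol=1e-4,fatol=1e-5))
            if best is None or r.fun<best.fun: best=r
        if best is None: continue
        print(k,n,best.x.round(4),round(-best.fun,3))
        if n=="wrist":
            for z in(.049,.022): cv2.polylines(vis,[np.round(proj(c,ring(*best.x,z,d/2e3))).astype(int)],True,(255,0,255),1)
P=[]
for n in("wrist","scene"):
    for o in silhouettes(n,"weight_white"):
        h=o["mask"];u=mcen(h)
        if 150<u[0]<240 and n=="wrist" or n=="scene" and 340<u[0]<375: P.append((n,u));break
f=lambda q:np.concatenate([cen(hull(C[n],q[0],q[1],q[2],q[2]+.032,.011))-u for n,u in P])
r=least_squares(f,[.45,-.19,.13]);print("white weight",r.x.round(4),r.fun.round(2))
q=r.x
for i,rr in enumerate((.011,.016,.021,.026)):
    cv2.polylines(vis,[np.round(hull(C["wrist"],q[0],q[1],q[2]-.032*i,q[2]-.032*i+.032,rr)).astype(int)],True,(255,0,255),1)
cv2.imwrite(sys.argv[1],cv2.resize(vis[120:260,60:500],None,fx=1.8,fy=1.8,interpolation=cv2.INTER_CUBIC))
E
python3 m3.py pics/v1.png
```

```text
[ 0.4181 -0.0794  0.3593]
red wrist [ 0.4831 -0.2942] 0.753
red scene [ 0.4745 -0.2988] 0.791
blue wrist [0.4664 0.0201] 0.707
blue scene [0.4602 0.0184] 0.802
blue top [0.4646 0.0178] 0.649
green wrist [ 0.4475 -0.0827] 0.691
green scene [ 0.443  -0.0854] 0.76
white wrist [0.4432 0.1264] 0.619
white scene [0.4402 0.1265] 0.864
white top [0.4406 0.125 ] 0.66
white weight [ 0.4474 -0.1814  0.1277] [0. 0.]
```

View pics/v1.png

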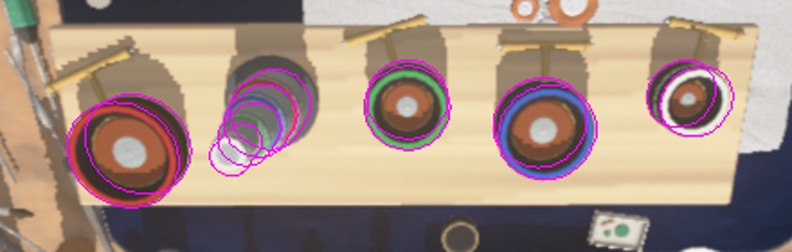

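The overlay shows the fitted outlines within about 2 px of the real rims, and the pile outline matches a foot about 10 mm high. I'll refine this with the painted rings.

```bash
cat > m4.py <<'E'
import sys
from lib import *
N=dict(red=([.479,-.296],.041),blue=([.464,.019],.036),green=([.446,-.084],.031),white=([.441,.126],.026))
def rings(im,c,s=None):
    hsv=cv2.cvtColor(im,cv2.COLOR_BGR2HSV).astype(int);H,S,V=hsv[...,0],hsv[...,1],hsv[...,2]
    M=dict(red=((H<8)|(H>172))&(S>140),blue=(H>100)&(H<125)&(S>110)&(V>90),green=(H>45)&(H<85)&(S>70),white=(S<45)&(V>170))
    for k,(g,r) in N.items():
        ys,xs=np.nonzero(M[k]);d=np.c_[xs,ys,0*xs+1]@np.linalg.inv(c[0]).T@c[1];o=-c[1].T@c[2]
        p=(o+d*((.049-o[2])/d[:,2])[:,None])[:,:2]
        for it in range(3):
            R_=np.hypot(*(p-g).T);w=p[(R_>r-.009)&(R_<r+.005)]
            if len(w)<15: break
            q=least_squares(lambda q:np.hypot(*(w-q[:2]).T)-q[2],[*g,r-.002],loss="soft_l1",f_scale=.0015).x;g=q[:2]
        print(k,len(w),np.round(q,4) if len(w)>=15 else None)
if __name__=="__main__":
    for n in sys.argv[1:]:
        s=status.observe();print(n);rings(grab_frame(n),cam(n,s))
E
python3 m4.py wrist top scene
```

```text
wrist
red 617 [ 0.4838 -0.2949  0.037 ]
blue 481 [0.4674 0.0194 0.0319]
green 513 [ 0.4485 -0.083   0.0271]
white 378 [0.4441 0.1257 0.0223]
top
red 0 None
blue 135 [0.467  0.0187 0.0314]
green 0 None
white 39 [0.444  0.1246 0.0224]
scene
red 184 [ 0.4827 -0.2944  0.037 ]
blue 92 [0.466  0.0196 0.0322]
green 107 [ 0.4471 -0.0826  0.0268]
white 80 [0.444  0.1272 0.0231]
```

```bash
python3 -m creep '[[-0.25,-0.9,0.5,0,1],[-0.5,-1.72,1.1,0,1],[-0.5,-1.72,1.3,0,1],[-0.5,-1.72,1.3,0,1]]'
cat > m5.py <<'E'
import sys
from lib import *
s=status.observe();print(s["position"].round(4),s["tool_rot"].round(4))
im=grab_frame("wrist");cv2.imwrite(sys.argv[1],im);c=cam("wrist",s)
grab_frame("scene");cs=cam("scene")
col=sys.argv[2];r=dict(red=.026,blue=.021,green=.016,white=.011)[col];zt=float(sys.argv[3])
for n,cc in(("wrist",c),("scene",cs)):
  for o in silhouettes(n,"weight_"+col)[:3]:
    u=mcen(o["mask"]);print(n,round(o["p"],2),u.round(1),o["mask"].sum(),
     least_squares(lambda q:cen(hull(cc,*q,zt-.032,zt,r))-u,[.45,-.18]).x.round(4))
E
python3 m5.py pics/w2.png white 0.16
```

```text
clock: 5.03
position: [0.4473, -0.1827, 0.2806]
tool_rot: [3.141, -0.002, 3.138]
force: [0.0, 0.6, 1.1]
grip_width: 0.085
finger_force: 0.0
[ 0.4473 -0.1827  0.2806] [ 3.1412e+00 -1.9000e-03  3.1377e+00]
wrist 0.74 [289.5 196.1] 812 [ 0.4454 -0.1819]
scene 0.64 [359.4 207.6] 200 [ 0.4463 -0.1819]
```

View pics/w2.png

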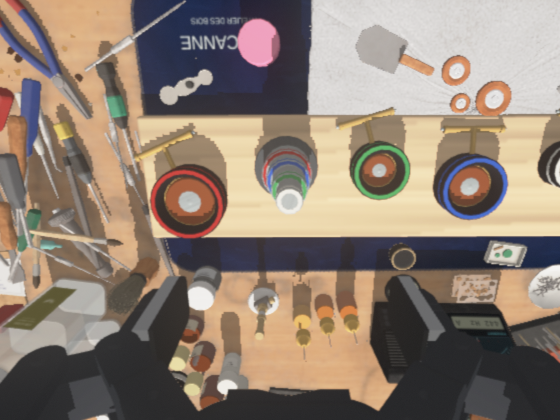

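The white weight's top is at (289,201), straight ahead of the open jaws, so I'm descending now.

```bash
python3 -m creep '[[0.02,0.01,0.7,0,1],[0.02,0.01,1.4,0,1],[0.02,0.01,1.9,0,1],[0.02,0.01,2.19,0,1],[0.02,0.01,2.19,0,1]]' 35;python3 -m creep '[[0,0,0,0,0.3],[0,0,0,0,0],[0,0,0,0,0],[0,0,0,0,0],[0,0,0,0,0]]' 35; python3 m5.py pics/w3.png white 0.16
```

```text
clock: 5.85
position: [0.4465, -0.1819, 0.1498]
tool_rot: [3.141, -0.001, 3.139]
force: [0.8, 0.8, 0.6]
grip_width: 0.0854
finger_force: 0.0
clock: 6.48
position: [0.4468, -0.1824, 0.1504]
tool_rot: [3.141, 0.001, 3.138]
force: [-0.4, 2.6, 7.4]
grip_width: 0.0204
finger_force: 33.9
[ 0.4468 -0.1824  0.1504] [3.1415e+00 8.0000e-04 3.1381e+00]
wrist 0.76 [288.5 280.2] 3213 [ 0.445  -0.1827]
scene 0.46 [358.9 207.7] 168 [ 0.4454 -0.1813]
```

View pics/w3.png

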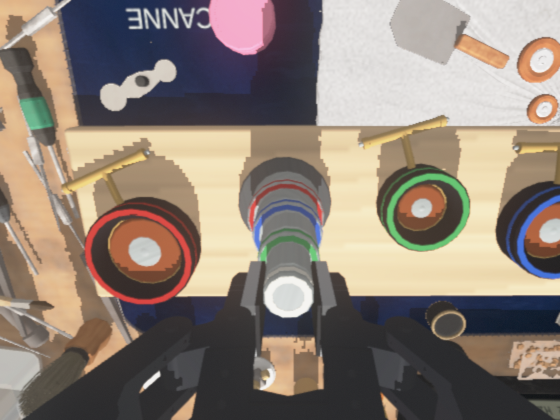

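The jaws hold the white weight at (288,295), and the rest of the pile is undisturbed. Next I lift it and carry it to the white nest.

```bash
python3 -m creep '[[0,0,-0.2,0,0],[0,0,-0.5,0,0],[0,0,-0.8,0,0],[0,0.6,-0.8,0,0],[0,1.4,-0.8,0,0]]';python3 -m creep '[[0,0.8,0,0,0],[0.03,1.6,0,0,0],[0.03,2.4,0,0,0],[0.03,3.2,0,0,0],[0.03,3.7,0,0,0]]'
python3 -m creep '[[0,0,0.5,0,0],[0,0,0.9,0,0],[0,0,0.9,0,0]]'
cat > m6.py <<'E'
import sys
from lib import *
import m4
s=status.observe();print(s["position"].round(4),s["tool_rot"].round(4),s["force"].round(1),s["grip_width"].round(4))
im=grab_frame("wrist");cv2.imwrite(sys.argv[1],im);m4.rings(im,cam("wrist",s))
col=sys.argv[2];r=dict(red=.026,blue=.021,green=.016,white=.011)[col];zb=s["position"][2]-float(sys.argv[3])
c=cam("wrist",s)
for o in silhouettes("wrist","weight_"+col)[:3]:
    u=mcen(o["mask"]);print(round(o["p"],2),u.round(1),o["mask"].sum(),(np.array(o["extent"])*[560,420,560,420]).round(0),
     least_squares(lambda q:cen(hull(c,*q,zb,zb+.032,r))-u,[.45,-.18]).x.round(4))
E
python3 m6.py pics/w4.png white 0.022
```

```text
clock: 7.3
position: [0.4469, -0.0983, 0.1988]
tool_rot: [-3.141, 0.001, 3.136]
force: [1.9, 0.6, -2.0]
grip_width: 0.0204
finger_force: 34.4
clock: 7.92
position: [0.4456, 0.1258, 0.1986]
tool_rot: [3.141, 0.001, 3.14]
force: [-0.2, 0.2, -2.3]
grip_width: 0.0204
finger_force: 34.4
clock: 8.3
position: [0.4452, 0.1232, 0.1434]
tool_rot: [-3.14, -0.002, 3.138]
force: [-0.3, 0.1, -1.2]
grip_width: 0.0203
finger_force: 34.5Traceback (most recent call last):
  File "m6.py", line 4, in <module>
    s=status.observe();print(s["position"].round(4),s["tool_rot"].round(4),s["force"].round(1),s["grip_width"].round(4))
                                                                                               ^^^^^^^^^^^^^^^^^^^^^
AttributeError: 'float' object has no attribute 'round'
```

```bash
sed -i 's/s\["grip_width"\].round(4)/s["grip_width"]/' m6.py; python3 m6.py pics/w4.png white 0.022
```

```text
[0.4452 0.1232 0.1434] [-3.1404e+00 -2.0000e-03  3.1379e+00] [-0.3  0.1 -1.2] 0.020304456949088917
red 0 None
blue 1627 [0.4672 0.0198 0.032 ]
green 822 [ 0.4482 -0.0826  0.0274]
white 1194 [0.4438 0.1255 0.0222]
0.95 [288.8 280.2] 3099 [262. 240. 310. 315.] [0.4431 0.123 ]
```

View pics/w4.png

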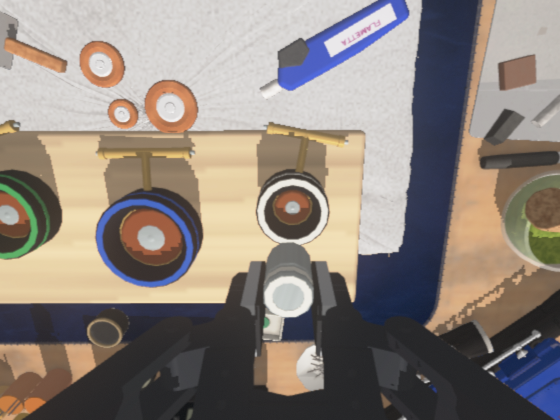

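The weight at (288,280) hangs upright and about 2 mm short of the white nest (293,207). I'll correct that and lower it until it touches.

```bash
python3 -m creep '[[0,0.04,0.5,0,0],[0,0.04,0.9,0,0],[0,0.04,1.15,0,0],[0,0.04,1.25,0,0],[0,0.04,1.25,0,0]]'; python3 -m creep '[[0,0,0.04,0,0],[0,0,0.08,0,0],[0,0,0.1,0,0]]';python3 -m creep '[[0,0,0.02,0,0],[0,0,0.03,0,0],[0,0,0.03,0,0]]'
```

```text
clock: 9.02
position: [0.4461, 0.1259, 0.0693]
tool_rot: [3.141, 0.0, 3.138]
force: [0.5, 0.1, -0.9]
grip_width: 0.0205
finger_force: 34.5
clock: 9.4
position: [0.4458, 0.126, 0.0629]
tool_rot: [3.142, 0.0, 3.138]
force: [0.3, -0.0, -0.7]
grip_width: 0.0205
finger_force: 34.5
clock: 9.78
position: [0.4458, 0.1259, 0.0611]
tool_rot: [-3.142, -0.0, 3.138]
force: [0.3, 0.4, -0.9]
grip_width: 0.0205
finger_force: 34.5
```

```bash
for i in 1; do python3 -m creep '[[0,0,0.015,0,0],[0,0,0.015,0,0]]';python3 -m creep '[[0,0,0.015,0,0],[0,0,0.015,0,0]]'; python3 -m creep '[[0,0,0.015,0,0],[0,0,0.015,0,0]]'; done
```

```text
clock: 10.02
position: [0.4458, 0.1259, 0.0601]
tool_rot: [-3.142, -0.0, 3.138]
force: [0.6, 0.1, -0.8]
grip_width: 0.0201
finger_force: 34.5
clock: 10.28
position: [0.4459, 0.126, 0.0594]
tool_rot: [3.141, 0.0, 3.138]
force: [-0.6, -0.1, 2.8]
grip_width: 0.0207
finger_force: 35.0
clock: 10.52
position: [0.446, 0.126, 0.0592]
tool_rot: [3.141, 0.0, 3.138]
force: [-4.5, -0.2, 26.7]
grip_width: 0.0203
finger_force: 37.2
```

```bash
python3 -m creep '[[0,0,-0.012,0,0],[0,0,-0.012,0,0.45],[0,0,-0.012,0,0.7],[0,0,-0.012,0,0.7],[0,0,-0.012,0,0.7]]'; python3 -m creep '[[0,0,-0.5,0,0.7],[0,0,-1.2,0,0.8],[0,0,-2.2,0,1],[0,-0.8,-2.4,0,1],[0,-1.6,-2.4,0,1]]'; python3 -m creep '[[0,-0.9,0,0,1],[0,-1.8,0,0,1],[0,-2.7,0,0,1],[0,-3.53,0,0,1],[0,-3.53,0,0,1]]'; python3 m6.py pics/w5.png green 0.08; python3 m5.py pics/w6.png green 0.128
```

```text
clock: 11.15
position: [0.4458, 0.1259, 0.0591]
tool_rot: [-3.141, -0.0, 3.138]
force: [0.5, 0.9, 0.4]
grip_width: 0.0598
finger_force: 0.0
clock: 11.78
position: [0.4459, 0.0293, 0.2044]
tool_rot: [3.141, 0.002, 3.14]
force: [0.6, -1.4, 0.1]
grip_width: 0.0854
finger_force: 0.0
clock: 12.4
position: [0.4439, -0.1854, 0.2032]
tool_rot: [-3.14, 0.0, 3.133]
force: [-0.1, 1.5, 0.2]
grip_width: 0.0853
finger_force: 0.0
[ 0.4439 -0.1854  0.2032] [-3.1403  0.      3.1326] [-0.1  1.5  0.2] 0.08530590867285519
red 1317 [ 0.4838 -0.2951  0.0371]
blue 1206 [0.4672 0.0187 0.032 ]
green 1226 [ 0.4483 -0.0835  0.0272]
white 0 None
0.56 [293.7 220.8] 2252 [269. 193. 320. 249.] [ 0.4356 -0.1826]
[ 0.4445 -0.1819  0.203 ] [ 3.1414e+00 -4.0000e-04  3.1371e+00]
wrist 0.71 [288.2 220.3] 2248 [ 0.4461 -0.1822]
scene 0.57 [357.7 221.5] 282 [ 0.4465 -0.1814]
```

View pics/w5.png

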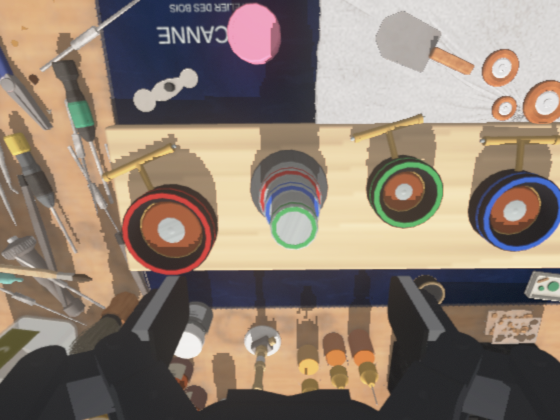

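The pile is still straight: the green top is at (294,228) with blue and red below it. Now I grasp green.

```bash
python3 -m creep '[[-0.02,0,0.6,0,1],[-0.02,0,1.1,0,1],[-0.02,0,1.42,0,1],[-0.02,0,1.42,0,1]]' 40;python3 -m creep '[[0,0,0,0,0.4],[0,0,0,0,0],[0,0,0,0,0],[0,0,0,0,0],[0,0,0,0,0]]' 40;python3 -m creep '[[0,0,-0.2,0,0],[0,0,-0.5,0,0],[0,0,-0.8,0,0],[0,0.7,-0.8,0,0],[0,1.3,-0.8,0,0]]';python3 -m creep '[[0,0.35,0,0,0],[0,0.35,0,0,0]]'; python3 m6.py pics/w7.png green 0.022
```

```text
clock: 13.2
position: [0.4454, -0.1811, 0.1171]
tool_rot: [3.141, -0.002, 3.139]
force: [-0.3, -0.9, 0.4]
grip_width: 0.0857
finger_force: 0.0
clock: 13.82
position: [0.4463, -0.182, 0.1187]
tool_rot: [-3.142, 0.001, 3.138]
force: [-1.3, 0.4, 11.2]
grip_width: 0.0305
finger_force: 38.6
clock: 14.45
position: [0.4462, -0.1028, 0.1667]
tool_rot: [3.141, 0.001, 3.137]
force: [0.8, -0.1, -2.3]
grip_width: 0.0304
finger_force: 40.3
clock: 14.7
position: [0.4464, -0.0814, 0.1665]
tool_rot: [3.141, 0.0, 3.141]
force: [-0.1, -0.6, -2.9]
grip_width: 0.0306
finger_force: 40.3
[ 0.4464 -0.0814  0.1665] [3.1411e+00 4.0000e-04 3.1406e+00] [-0.1 -0.6 -2.9] 0.030556987500187194
red 1153 [ 0.4837 -0.2949  0.0371]
blue 1487 [0.4673 0.0194 0.032 ]
green 1303 [ 0.4483 -0.0831  0.0271]
white 454 [0.444  0.1255 0.0223]
0.7 [288.6 282.8] 5772 [252. 234. 325. 329.] [ 0.4454 -0.0817]
```

```bash
python3 -m creep '[[-0.04,0,0.6,0,0],[-0.04,0,1.1,0,0],[-0.04,0,1.5,0,0],[-0.04,0,1.7,0,0],[-0.04,0,1.7,0,0]]'; python3 -m creep '[[0,0,0.03,0,0],[0,0,0.05,0,0],[0,0,0.05,0,0]]';python3 -m creep '[[0,0,0.015,0,0],[0,0,0.015,0,0]]'; python3 -m creep '[[0,0,0.01,0,0],[0,0,0.01,0,0]]'
```

```text
clock: 15.42
position: [0.4485, -0.0835, 0.0638]
tool_rot: [-3.141, -0.001, 3.137]
force: [0.6, 0.8, -2.0]
grip_width: 0.0304
finger_force: 40.3
clock: 15.8
position: [0.4489, -0.0828, 0.0612]
tool_rot: [3.142, 0.001, 3.138]
force: [0.2, 1.2, -3.3]
grip_width: 0.03
finger_force: 40.3
clock: 16.05
position: [0.4487, -0.0829, 0.06]
tool_rot: [-3.142, 0.0, 3.138]
force: [0.2, 0.7, -2.0]
grip_width: 0.0301
finger_force: 40.3
clock: 16.3
position: [0.4487, -0.0829, 0.0597]
tool_rot: [3.141, 0.0, 3.138]
force: [-1.7, 0.4, 8.4]
grip_width: 0.0303
finger_force: 41.5
```

```bash
python3 -m creep '[[0,0,0,0,0.5],[0,0,0,0,0.75],[0,0,0,0,0.75],[0,0,0,0,0.75]]'; python3 -m creep '[[0,0,-0.5,0,0.75],[0,0,-1.2,0,0.8],[0,0,-2,0,1],[0,-0.8,-2,0,1],[0.04,-1.65,-2,0,1]]'; python3 -m creep '[[0,0,0,0,1],[0,0,0,0,1]]'; python3 m5.py pics/w8.png blue 0.096
```

```text
clock: 16.8
position: [0.4487, -0.0829, 0.0594]
tool_rot: [-3.142, -0.0, 3.138]
force: [0.3, 1.0, -0.6]
grip_width: 0.0642
finger_force: 0.0
clock: 17.42
position: [0.4466, -0.1823, 0.1801]
tool_rot: [3.142, 0.002, 3.141]
force: [0.5, 0.1, -0.6]
grip_width: 0.0856
finger_force: 0.0
clock: 17.68
position: [0.4458, -0.1816, 0.1793]
tool_rot: [3.141, -0.0, 3.138]
force: [-0.2, -0.5, -0.1]
grip_width: 0.0855
finger_force: 0.0
[ 0.4458 -0.1816  0.1793] [ 3.1413e+00 -3.0000e-04  3.1376e+00]
wrist 0.96 [246.8  27.5] 2950 [ 0.3307 -0.2052]
wrist 0.68 [286.6 214.5] 3285 [ 0.4461 -0.1831]
scene 0.97 [356.8 235. ] 376 [ 0.4473 -0.182 ]
scene 0.56 [342.9 294.6] 531 [ 0.2439 -0.2405]
```

View pics/w8.png

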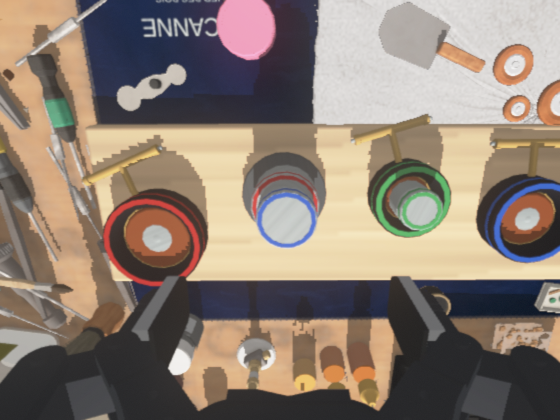

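Green stands upright in its nest at (419,210), and blue is now on top at (287,220), so I take that next.

```bash
python3 -m creep '[[0,0,0.6,0,1],[0,0,1.2,0,1],[0,0,1.54,0,1],[0,0,1.54,0,1]]' 50;python3 -m creep '[[0,0,0,0,0.5],[0,0,0,0,0],[0,0,0,0,0],[0,0,0,0,0],[0,0,0,0,0]]' 50;python3 -m creep '[[0,0,-0.2,0,0],[0,0,-0.5,0,0],[0,0,-0.9,0,0],[0,0.6,-1.1,0,0],[0,1.4,-1.1,0,0]]';python3 -m creep '[[-0.2,0.8,0,0,0],[-0.35,1.6,0,0,0],[-0.35,1.97,0,0,0],[-0.35,1.97,0,0,0],[-0.35,1.97,0,0,0]]'; python3 m6.py pics/w9.png blue 0.0225
```

```text
clock: 18.38
position: [0.4453, -0.1813, 0.0861]
tool_rot: [3.141, -0.002, 3.139]
force: [0.0, 0.1, 0.2]
grip_width: 0.0859
finger_force: 0.0
clock: 19.0
position: [0.4465, -0.1821, 0.088]
tool_rot: [-3.141, 0.002, 3.138]
force: [-2.2, -1.0, 14.8]
grip_width: 0.0402
finger_force: 48.5
clock: 19.62
position: [0.4466, -0.0976, 0.1545]
tool_rot: [-3.141, 0.002, 3.136]
force: [1.7, 1.1, -4.5]
grip_width: 0.0401
finger_force: 51.7
clock: 20.25
position: [0.4676, 0.0196, 0.1534]
tool_rot: [-3.141, 0.0, 3.138]
force: [0.9, -0.4, -3.3]
grip_width: 0.0404
finger_force: 51.8
[0.4676 0.0196 0.1534] [-3.1414e+00  2.0000e-04  3.1375e+00] [ 0.9 -0.4 -3.3] 0.04041897746034977
red 0 None
blue 1569 [0.4691 0.0195 0.0331]
green 1849 [ 0.4482 -0.0823  0.0272]
white 1115 [0.4435 0.125  0.0219]
0.89 [288.4 280.7] 8642 [241. 223. 335. 335.] [0.4657 0.0193]
0.41 [288.8 183.6] 7564 [241. 114. 342. 239.] [0.4204 0.0196]
```

```bash
python3 -m creep '[[-0.01,0,0.5,0,0],[-0.01,0,1.0,0,0],[-0.01,0,1.3,0,0],[-0.01,0,1.47,0,0],[-0.01,0,1.47,0,0]]'; python3 -m creep '[[0,0,0.03,0,0],[0,0,0.05,0,0],[0,0,0.05,0,0]]';python3 -m creep '[[0,0,0.012,0,0],[0,0,0.012,0,0]]'; python3 -m creep '[[0,0,0.01,0,0],[0,0,0.01,0,0]]'
```

```text
clock: 20.98
position: [0.4681, 0.0197, 0.0647]
tool_rot: [-3.141, -0.001, 3.137]
force: [-0.4, -0.8, -4.0]
grip_width: 0.0401
finger_force: 51.8
clock: 21.35
position: [0.4684, 0.0203, 0.0621]
tool_rot: [3.142, 0.0, 3.138]
force: [0.0, -0.3, -3.3]
grip_width: 0.04
finger_force: 51.8
clock: 21.6
position: [0.4684, 0.0203, 0.0612]
tool_rot: [3.141, 0.0, 3.138]
force: [-0.3, 0.9, -0.1]
grip_width: 0.0402
finger_force: 52.4
clock: 21.85
position: [0.4684, 0.0203, 0.0611]
tool_rot: [3.141, 0.0, 3.138]
force: [-3.4, -0.1, 16.8]
grip_width: 0.0399
finger_force: 54.0
```

```bash
python3 -m creep '[[0,0,0,0,0.6],[0,0,0,0,0.85],[0,0,0,0,0.85],[0,0,0,0,0.85]]'; python3 -m creep '[[0,0,-0.5,0,0.85],[0,0,-1.2,0,0.85],[0,-0.3,-2,0,1],[0.1,-1,-2,0,1],[0.2,-1.9,-2,0,1]]'; python3 -m creep '[[0.1,-0.8,0,0,1],[0.17,-1.48,0,0,1],[0.17,-1.48,0,0,1],[0.17,-1.48,0,0,1]]'; python3 m5.py pics/w10.png red 0.064
```

```text
clock: 22.35
position: [0.4682, 0.0202, 0.0605]
tool_rot: [-3.142, -0.0, 3.138]
force: [-0.4, -0.6, -0.4]
grip_width: 0.0724
finger_force: 0.0
clock: 22.98
position: [0.4561, -0.094, 0.1811]
tool_rot: [3.141, 0.001, 3.141]
force: [-0.1, -0.6, 0.3]
grip_width: 0.0856
finger_force: 0.0
clock: 23.48
position: [0.4453, -0.182, 0.1804]
tool_rot: [3.141, -0.0, 3.138]
force: [-1.1, 0.1, -1.2]
grip_width: 0.0857
finger_force: 0.0
[ 0.4453 -0.182   0.1804] [ 3.1413e+00 -2.0000e-04  3.1381e+00]
wrist 0.87 [285.8 201.8] 3827 [ 0.4468 -0.1842]
scene 0.94 [356.5 248.2] 545 [ 0.4487 -0.1839]
```

View pics/w10.png

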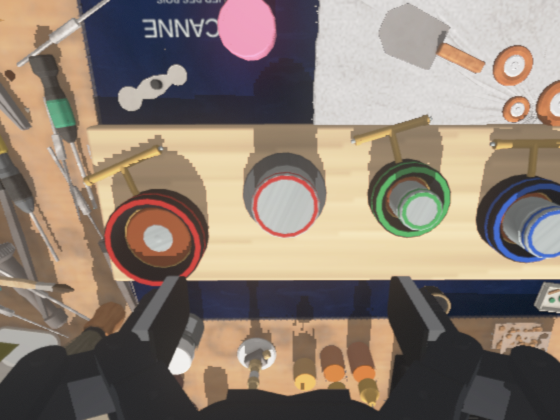

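Red is alone on its foot at (286,206), with blue (545,230) and green (420,210) standing in their nests. Red goes next.

```bash
python3 -m creep '[[-0.03,-0.02,0.7,0,1],[-0.03,-0.02,1.4,0,1],[-0.03,-0.02,1.9,0,1],[-0.03,-0.02,2.08,0,1],[-0.03,-0.02,2.08,0,1]]' 60;python3 -m creep '[[0,0,0,0,0.6],[0,0,0,0,0],[0,0,0,0,0],[0,0,0,0,0],[0,0,0,0,0]]' 60;python3 -m creep '[[0,0,-0.2,0,0],[0,0,-0.5,0,0],[0,0,-1,0,0],[-0.3,-0.6,-1.2,0,0],[-0.6,-1.3,-1.2,0,0]]';python3 -m creep '[[0,-0.56,0,0,0],[0,-0.56,0,0,0],[0,-0.56,0,0,0]]'; python3 m6.py pics/w11.png red 0.023
```

```text
clock: 24.3
position: [0.4471, -0.1835, 0.0558]
tool_rot: [3.142, -0.0, 3.138]
force: [-0.4, 0.3, -0.6]
grip_width: 0.0854
finger_force: 0.0
clock: 24.92
position: [0.4478, -0.1839, 0.057]
tool_rot: [-3.141, 0.002, 3.138]
force: [-3.1, 1.4, 20.5]
grip_width: 0.0497
finger_force: 58.5
clock: 25.55
position: [0.4841, -0.2621, 0.1296]
tool_rot: [-3.141, 0.002, 3.14]
force: [1.2, 0.4, -4.9]
grip_width: 0.0493
finger_force: 64.5
clock: 25.92
position: [0.4825, -0.2948, 0.1279]
tool_rot: [3.141, -0.0, 3.138]
force: [-0.1, 0.4, -5.2]
grip_width: 0.0496
finger_force: 64.5
[ 0.4825 -0.2948  0.1279] [ 3.1411e+00 -3.0000e-04  3.1381e+00] [-0.1  0.4 -5.2] 0.049644388537970964
red 1904 [ 0.4843 -0.2952  0.0375]
blue 0 None
green 0 None
white 0 None
0.75 [288.7 278.8] 12372 [227. 212. 344. 345.] [ 0.48  -0.295]
```

```bash
python3 -m creep '[[-0.03,0,0.4,0,0],[-0.03,0,0.75,0,0],[-0.03,0,1.0,0,0],[-0.03,0,1.03,0,0],[-0.03,0,1.03,0,0]]'; python3 -m creep '[[0,0,0.03,0,0],[0,0,0.05,0,0],[0,0,0.05,0,0]]';python3 -m creep '[[0,0,0.012,0,0],[0,0,0.012,0,0]]'; python3 -m creep '[[0,0,0.01,0,0],[0,0,0.01,0,0]]'
```

```text
clock: 26.65
position: [0.4847, -0.2954, 0.0664]
tool_rot: [-3.141, 0.0, 3.138]
force: [0.0, 0.2, -4.5]
grip_width: 0.0495
finger_force: 64.5
clock: 27.02
position: [0.4846, -0.2954, 0.063]
tool_rot: [-3.142, 0.0, 3.138]
force: [-0.7, -0.1, -5.0]
grip_width: 0.0498
finger_force: 64.5
clock: 27.28
position: [0.4846, -0.2955, 0.0623]
tool_rot: [-3.142, 0.0, 3.138]
force: [-0.8, 0.8, -3.0]
grip_width: 0.0493
finger_force: 64.9
clock: 27.52
position: [0.4845, -0.2955, 0.0622]
tool_rot: [3.142, 0.0, 3.138]
force: [-4.0, 2.7, 9.9]
grip_width: 0.0494
finger_force: 66.2
```

```bash
python3 -m creep '[[0,0,0,0,0.75],[0,0,0,0,1],[0,0,0,0,1],[0,0,0,0,1]]'; python3 -m creep '[[0,0,-0.3,0,1],[0,0,-1,0,1],[0,0,-2,0,1],[0.3,0.5,-3,0,1],[0.6,1.3,-3.5,0,1]]'; python3 -m creep '[[0.3,0.8,-0.5,0,1],[0.5,1.6,-1.4,0,1],[0.5,2.3,-1.4,0,1],[0.5,2.3,-1.4,0,1]]'
python3 - <<'E'
from lib import *
s=status.observe();print(s["position"].round(3))
im=grab_frame("wrist");cv2.imwrite("pics/w12.png",im);c=cam("wrist",s)
sc=grab_frame("scene");cv2.imwrite("pics/s2.png",cv2.resize(sc[170:310,180:460],None,fx=2.8,fy=2.8,interpolation=cv2.INTER_CUBIC))
for k,r in dict(red=.026,blue=.021,green=.016,white=.011).items():
    for n,cc in(("wrist",c),("scene",cam("scene"))):
        for o in silhouettes(n,"weight_"+k)[:2]:
            u=mcen(o["mask"]);print(k,n,round(o["p"],2),u.round(0),least_squares(lambda q:cen(hull(cc,*q,.049,.069,r))-u,[.46,-.1]).x.round(4))
E
```

```text
clock: 28.02
position: [0.4845, -0.2954, 0.0616]
tool_rot: [-3.142, 0.0, 3.138]
force: [0.1, 0.2, -0.5]
grip_width: 0.0856
finger_force: 0.0
clock: 28.65
position: [0.4493, -0.2202, 0.2731]
tool_rot: [-3.141, 0.003, 3.135]
force: [1.6, 1.9, 1.3]
grip_width: 0.085
finger_force: 0.0
clock: 29.15
position: [0.4201, -0.0788, 0.3557]
tool_rot: [3.14, 0.003, -3.141]
force: [0.2, -1.2, -0.8]
grip_width: 0.085
finger_force: 0.0
[ 0.42  -0.079  0.356]
red wrist 0.82 [123. 206.] [ 0.4822 -0.2923]
red scene 0.77 [414. 253.] [ 0.4791 -0.2968]
blue wrist 0.76 [365. 195.] [0.4669 0.0199]
blue wrist 0.7 [181.  73.] [ 0.3209 -0.2008]
blue scene 0.96 [343. 295.] [ 0.2698 -0.2317]
blue scene 0.57 [281. 218.] [0.4653 0.0169]
green wrist 0.78 [285. 181.] [ 0.4477 -0.0822]
green scene 0.74 [314. 232.] [ 0.4448 -0.0836]
white wrist 0.93 [448. 177.] [0.4434 0.1234]
white scene 0.55 [240. 210.] [0.4424 0.124 ]
```

View pics/w12.png

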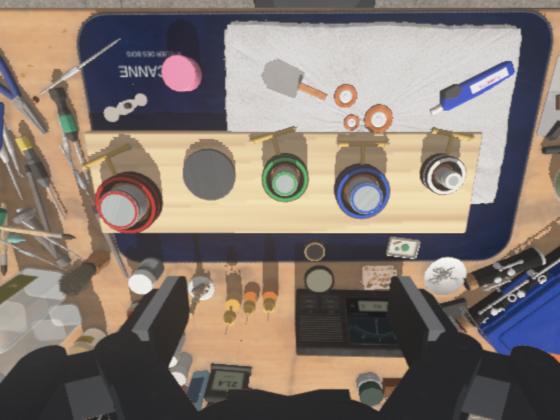

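View pics/s2.png

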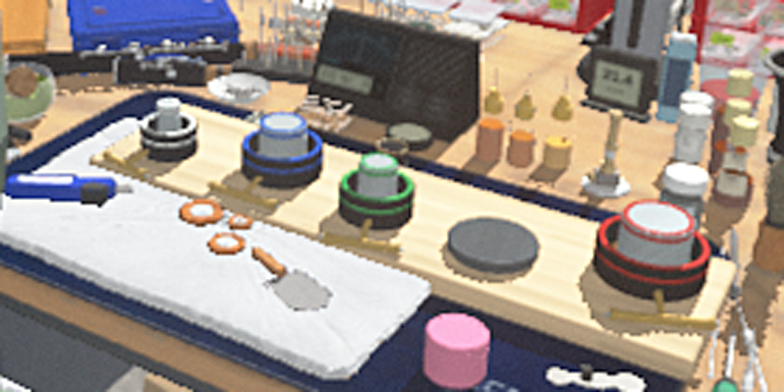

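Both views show all four weights upright in the nests of their own colour. In the scene crop, white is at (168,110), blue (283,135), green (379,175) and red (657,230). The foot is empty, the pink block, burner and bowl are untouched, and the hand is clear.

```bash
python3 -c "
from workcell import bot
print(bot.job_done())"
```

```text
the job is handed in; nothing more can be done
None
```

All four weights stand flat in the nests of their own colour, none was dropped, the bowl and burner were not touched, and I handed the job in at about 30 s of the 102 s; no verdict came back.

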